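Open the microcentrifuge after a run

TASK

The run is over: open the small benchtop centrifuge with your fingertips so that its tubes can be taken out. Press the wide release pad on the front deck until the lid springs half open, then push the lid over past upright with the outside of the fingers, so that it falls back and rests wide open by itself. Do not grip, force or fling the lid or press the small round spin button beside the pad, leave everything else on the bench where it is, and finish with the hand clear.

Things in the scene. Friction and masses are not known exactly. Their poses are not given: they have to be found in the camera images.
- centrifuge: Off-white benchtop centrifuge, 240 deep (x) x 170 wide (y), 92 high to the rim; heavy, stands firm. Origin on the bench, 135 mm behind its front face and 105 before its back. +x points to its back (hinge side); -x, its front, roughly faces the robot; z up. Front deck: flat step from x -135 to -40 mm, top 60 mm above the bench; behind it a wall at x -40 rises to the rim under the lid.
- release_pad (a point): Centre of the top of the lid-release pad: dark grey rectangle, 32 deep (x) x 38 wide (y), in the middle of the front deck, 102 mm in front of the centrifuge's origin; top 68 mm above the bench, 8 above the deck. It rocks down 7.5 mm here at most, under about 4 N, lets go of the lid after about 5.5 mm and springs back when left.
- release (a joint): Turn of the release pad, rad: 0 at rest, 0.11 fully pressed; it lets go of the lid at about 0.08.
- pulse_top (a point): Centre of the top of the short-spin button, a round dark grey button 20 across at the front deck's right end (60 mm to the -y side of the release pad), top 5 mm above the deck. Not to be pressed.
- pulse (a joint): Travel of the short-spin button, m: 0 at rest, 0.004 fully pressed.
- lid (a joint): Lid angle, rad: 0 shut and latched; freed, a spring lifts it within about 1.5 s to 0.95 (half open) and holds it there; 1.92 wide open at its stop. 0.16 to 0.24 kg, centre of mass about 75 mm from the axis; free hinge, slightly damped. Let go between 0.95 and about 1.45 it sinks back to 0.95; beyond about 1.55 it falls open and stays.
- lid_lip (a point): Middle of the lower front edge of the lid's front lip; moves with the lid, 151 mm from the hinge axis. The lip is 110 wide (y), 6 thick, juts 16 mm out beyond the wall below it. Shut, its underside is 93 mm above the bench; half open, the edge is about 217 mm above the bench, over the centrifuge's origin. The point's axes are the centrifuge's when shut and turn about y with the lid.
- lid_hinge (a point): Middle of the lid's hinge axis (along the centrifuge's y), 92 mm behind the centrifuge's origin, 96 mm above the bench. Opening swings the lip up and back towards +x.
- cover: The lid itself, a flat cover 150 wide (y), 16 thick: a clear window in a solid frame, its underside level with the lip's. Origin on the hinge axis; -x points along the lid to the lip, z is square to it (up when shut); the underside is at z -3 mm. A steel latch hook, 18 wide, hangs 16 mm below the underside in the middle, 123 to 130 mm from the axis.
- tube_rack: White foam tube block, 150 (x) x 110 (y) x 42 high, heavy, origin at the centre of its underside. Bystander.
- tip_box: Closed navy pipette-tip box with a frosted lid, 122 (x) x 84 (y) x 93 high, origin at the centre of its underside. Bystander with a lid of its own: not the one to open.
- media_bottle: Square clear bottle, 68 x 68 mm, 152 high with its white cap, origin at the centre of its underside. Bystander.
- beaker: Clear beaker, 68 across, 85 high, origin at the centre of its underside. Bystander.
- tube_a: Conical tube with blue cap, 34 across, 113 long, standing in a hole of the tube block, its top about 121 mm above the bench; origin at its foot. Bystander.
- tube_b: A second tube, like tube_a, in another hole. Bystander.
- pipette: Hand pipette lying on the bench at the right of the centrifuge, about 240 long (x), 46 high; origin under its middle. Bystander.
- marker: Marker pen lying on the bench before the centrifuge, 130 long (x), 15 high; origin under its middle. Bystander.

How it is judged:
By the outcome, as a careful person would: the job done as asked, in the order asked, and still so for the second after the job is handed in, with the robot touching nothing.
It also fails if it takes over 40 s, if anything falls off the work surface, if the arm or the gripper's body presses on something with over 40 N, if the wrist force passes 120 N, or if a joint passes its speed limit or range.

ROBOT

A 6-joint arm with a two-finger parallel gripper is mounted at the origin on the work surface. World frame = base frame: x ahead of the robot, y to its left, z up, the work surface at z = 0. Lengths are in m, angles in rad, forces in N, time in s.
With the tool pointing down it reaches from about 0.375 to 0.975 m from the base axis. Payload 3.8 kg.
Tool frame: the origin (TCP) lies midway between the tips of the shut fingers; the grasp point (between the pads) lies 19 mm behind it; x points along the fingers, y is the direction in which the jaws open and shut, and the axes are right-handed (so a half turn about x gives the same grasp; the last joint's range is limited). The gripper opens to 88 mm and grips with 3 to 60 N. Pads are 18 mm wide; open, the fingers measure 123 mm over their backs; the gripper's body (75 mm by 187 mm) begins 45 mm behind the grasp point.
Start: joints at [-1.324, 0.264, 1.604, -0, 1.274, -0.037], TCP at [0.189, -0.648, 0.239] pointing down, gripper open.
Joint ranges: [-2.63, 2.63], [-0.94, 2.18], [0.31, 2.57], [-1.31, 4.45], [0, 2.66], [-2.55, 2.55]. Speed limits (rad/s): [2.57, 2.57, 3.14, 3.14, 3.14, 3.14].

INTERFACE

Orientations are given as a rotation vector (axis times angle).
In Python, from cell import manip, inverse_kinematics, cams, order gives the robot as it stands. Calls block until the motion is done:
- manip.move_pose(position, orientation): joint-space move of the TCP to a pose.
- manip.move_linear(position, rate=0.15, rot=None): straight line of the TCP; rot=None keeps the orientation; rate is the mean speed in m/s.
- manip.set_joints(angles): joint-space move.
- manip.set_gripper(opening, force=None): finger opening in m; force is the grip in N (None keeps the last); returns when the fingers have stopped.
- manip.dwell(seconds).
- inverse_kinematics(position, orientation): joint angles nearest the present ones, or None.
- manip.state(): the state.
- cams.capture(name): name is "scene" or "top" or "wrist"; returns a dict with "image" (400x640x3 uint8, blue, green, red), "z_map" (400x640 float32, m along the optical axis (not along the pixel's ray), 0 where there is no reading), "intrinsics" (3x3 intrinsics, pixels), "position" and "orientation" of the camera in the world; the wrist camera has in their place "T_tool_cam" (4x4, takes a point from camera to tool coordinates, whose origin is the TCP and whose axes are the tool frame's). Camera axes: x right, y down, z forward; pixel columns grow to the right and rows downward; lengths in m; the calibration is good to about 2 mm. A picture is of the moment at which its call begins: read the wrist's pose just before it.
A pose or a line that the arm cannot do raises manip.IKError and nothing moves.
- order.close_job(): hands the job in, once; it reports no verdict.
The state is a dict: "clock": time; "joint_pos": joint angles; "joint_velocities": joint speeds; "tau": joint torques, N m; "tool_pos": TCP position; "tcp_rot": TCP orientation; "contact_force": force on the tool from outside, world axes, zero at the start; "moment": the same for the moment, N m; "gripper_width": finger opening in m.
Only numpy, scipy, OpenCV 4.12 (cv2) and the standard library are available. Lean on these libraries where they do the work, as an engineer would, in place of code of your own. Each camera call takes 0.05 s, during which the arm holds its last target. There are 200 camera calls.

## Working session

There is one attempt and no reset: what is moved stays moved. The work goes in short steps, each a Python script; the robot and the scene stay as the last script left them, time stands still between calls to the robot, and variables do not carry over. Pictures are saved under pics/ and viewed, about 8 in all and at most 12, crops included, and the job is handed in when it is done.

```bash
ls; mkdir -p pics; python3 - <<'E'
from cell import manip,cams
import cv2,numpy as np
for n in("scene","top"):
    c=cams.capture(n); cv2.imwrite(f"pics/{n}0.png",c["image"]); np.savez(f"{n}0.npz",**c)
    print(n,c["position"],c["orientation"],c["intrinsics"])
s=manip.state();print(s["clock"],s["tool_pos"],s["tcp_rot"],s["gripper_width"],s["contact_force"])
E
```

```text
pics
scene [1.05749579 0.08295587 0.83535104] [-1.75321957 -2.05347899  0.61704842] [[373.46135436   0.         314.65995912]
 [  0.         373.46135436 199.2448207 ]
 [  0.           0.           1.        ]]
top [0.47178257 0.00639944 1.08781427] [-2.16572008  2.14781733 -0.14001146] [[410.51093027   0.         320.80985095]
 [  0.         410.51093027 199.85079049]
 [  0.           0.           1.        ]]
0.1 [ 0.18883986 -0.64739486  0.23752089] [ 2.06988921  0.29773331 -2.07032171] 0.08844069757264585 [-0.12059449  0.2798454   0.4132072 ]
```

View pics/top0.png

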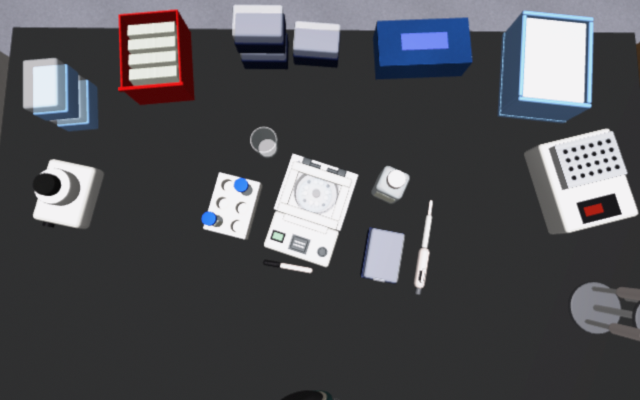

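View pics/scene0.png

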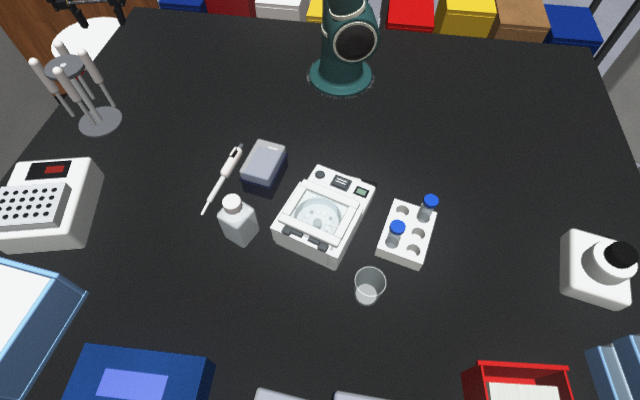

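The top view shows the centrifuge at about (310,210). Its release pad is at (299,243), the spin button at (322,252), the green display at (278,236), and the marker lies in front at (288,266). I'll measure the pad, button and deck next.

```bash
cat > h.py <<'E'
import numpy as np,cv2
from scipy.spatial.transform import Rotation as R
def cloud(c):
    K=c["intrinsics"];z=c["z_map"];v,u=np.mgrid[:400,:640]
    P=np.stack([(u-K[0,2])/K[0,0]*z,(v-K[1,2])/K[1,1]*z,z],-1)
    return P@R.from_rotvec(c["orientation"]).as_matrix().T+c["position"]
def ray(c,uv,h):
    K=c["intrinsics"];d=R.from_rotvec(c["orientation"]).as_matrix()@np.linalg.solve(K,[*uv,1.])
    return c["position"]+d*(h-c["position"][2])/d[2]
E
python3 - <<'E'
from h import *
c=dict(np.load("top0.npz"));P=cloud(c);im=c["image"]
win=np.zeros((400,640),bool);win[150:270,260:362]=1
g=im.max(2)
for lo,hi in((.053,.0645),(.085,.13)):
    m=win&(P[...,2]>lo)&(P[...,2]<hi)
    n,l,s,_=cv2.connectedComponentsWithStats(m.astype(np.uint8));k=1+s[1:,4].argmax();m=l==k
    q=P[m][:,:2].astype(np.float32)
    print(lo,m.sum(),np.median(P[m][:,2]),cv2.minAreaRect(q*1000))
# dark blobs on deck
m=np.zeros_like(win);m[228:262,268:334]=1
m&=(g<120)&(P[...,2]>.05)
n,l,s,ce=cv2.connectedComponentsWithStats(m.astype(np.uint8))
for i in range(1,n):
    if s[i,4]>15: print(s[i],ce[i],ray(c,ce[i],.067),np.median(P[l==i][:,2]),im[l==i].mean(0))
crop=cv2.resize(im[145:275,255:365],None,fx=5,fy=4.6,interpolation=cv2.INTER_CUBIC);cv2.imwrite("pics/crop1.png",crop)
E
```

```text
0.053 1984 0.060330486628538016 ((507.0823669433594, 54.42686080932617), (170.0556640625, 95.5866470336914), 72.50997924804688)
0.085 4409 0.10743030231675077 ((612.3865356445312, 20.743080139160156), (170.09487915039062, 164.49449157714844), 72.28553771972656)
[271 237  12   6  16] [276.5    239.8125] [0.50172678 0.11332325 0.067     ] 0.06184360631719843 [97.625  98.3125 95.0625]
```

View pics/crop1.png

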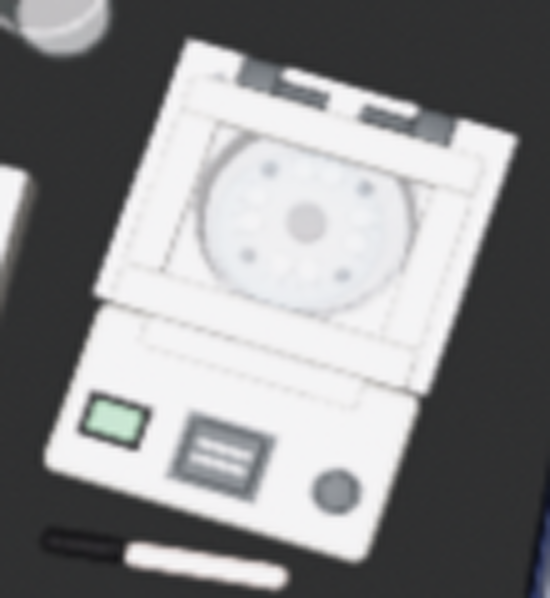

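Pad and deck measure as 170 × 95.6 mm at z 0.060, which fits the given sizes. In the crop the pad is at (222,455), the button at (337,491), and the lip is centred just behind the deck. Next I'll check the frame, reachability, and the obstacle near the start pose.

```bash
cat >> h.py <<'E'
a=np.radians(-17.6);ex=np.array([np.cos(a),np.sin(a),0]);ey=np.array([-np.sin(a),np.cos(a),0]);ez=np.array([0,0,1.])
O=np.array([.5071,.0544,0])+.0875*ex
def W(x,y,z): return O+x*ex+y*ey+z*ez      # centrifuge -> world
def rot(tilt,flip=False):  # tool x: tips forward-down by tilt from vertical, jaws along centrifuge y
    t=np.radians(tilt);x=np.sin(t)*ex-np.cos(t)*ez;y=-ey if flip else ey
    return R.from_matrix(np.stack([x,y,np.cross(x,y)],1)).as_rotvec()
E
python3 - <<'E'
from h import *
from cell import manip,inverse_kinematics as ik,cams
c=dict(np.load("top0.npz"));s=dict(np.load("scene0.npz"))
print("origin",O,"pad pred",W(-.102,0,.068),"seen",ray(c,(255+222/5,145+455/4.6),.068),"pulse",W(-.102,-.06,.065),"seen",ray(c,(255+337/5,145+491/4.6),.065))
print("stand",ray(c,(597,310),0.),ray(s,(100,122),0.))
P=cloud(s);m=(P[...,2]>.05)&(abs(P[...,0]-.2)<.3)&(P[...,1]<-.4);print("stand max",P[m].max(0),P[m].min(0))
print(R.from_rotvec(manip.state()["tcp_rot"]).as_matrix().round(2))
def lidpt(th,r,off): # underside point radius r, off below it
    d=np.array([-np.cos(th),np.sin(th)]);n=np.array([np.sin(th),np.cos(th)])
    p=np.array([.092,.096])+r*d-(.003+off)*n;return p
for f in(0,1):
  for tilt in(0,20,30,40):
    r=rot(tilt,f);o=[]
    for p in(W(-.104,0,.15),W(-.104,0,.06)):
        o.append(ik(p,r))
    for th in(.85,1.2,1.65):
        x,z=lidpt(th,.138,.0);o.append(ik(W(x,-.035,z),r))
    print(f,tilt,[None if q is None else np.round(q,2).tolist() for q in o])
E
```

```text
origin [0.59050418 0.02794263 0.        ] pad pred [0.49327874 0.05878436 0.068     ] seen [0.49207658 0.05645032 0.068     ] pulse [0.47513654 0.00159292 0.065     ] seen [ 0.47336348 -0.00053004  0.065     ]
stand [ 0.32965627 -0.71272255  0.        ] [ 0.33639208 -0.70958447  0.        ]
stand max [ 0.40697836 -0.5557356   0.332548  ] [ 0.16570539 -0.76153203  0.05005163]
[[-0.    0.28 -0.96]
 [ 0.   -0.96 -0.28]
 [-1.   -0.   -0.  ]]
0 0 [[0.07, -0.0, 2.08, -0.0, 1.07, -1.19], [0.07, 0.11, 2.15, -0.0, 0.88, -1.19], [-0.05, 0.11, 1.86, -0.0, 1.17, -1.32], [-0.07, 0.17, 1.75, -0.0, 1.23, -1.33], [-0.09, 0.27, 1.61, -0.0, 1.27, -1.35]]
0 20 [[0.18, -0.19, 2.29, -0.24, 0.75, -0.93], [0.18, -0.05, 2.36, -0.32, 0.54, -0.83], [0.01, -0.08, 2.1, -0.15, 0.8, -1.17], [-0.01, -0.03, 2.0, -0.13, 0.84, -1.21], [-0.04, 0.07, 1.87, -0.12, 0.86, -1.25]]
0 30 [[0.25, -0.26, 2.39, -0.48, 0.61, -0.67], [0.25, -0.09, 2.46, -0.72, 0.41, -0.39], [0.05, -0.16, 2.22, -0.31, 0.61, -1.0], [0.02, -0.11, 2.12, -0.27, 0.65, -1.07], [-0.02, -0.0, 2.0, -0.24, 0.65, -1.13]]
0 40 [[0.34, -0.3, 2.49, -0.87, 0.53, -0.25], None, [0.1, -0.22, 2.33, -0.62, 0.45, -0.68], [0.06, -0.17, 2.24, -0.54, 0.46, -0.8], [0.01, -0.06, 2.12, -0.48, 0.45, -0.88]]
1 0 [[0.07, -0.0, 2.08, 0.0, 1.07, 1.95], [0.07, 0.11, 2.15, 0.0, 0.88, 1.95], [-0.05, 0.11, 1.86, 0.0, 1.17, 1.83], [-0.07, 0.17, 1.75, 0.0, 1.23, 1.81], [-0.09, 0.27, 1.61, 0.0, 1.27, 1.79]]
1 20 [[0.18, -0.19, 2.29, -0.24, 0.75, 2.21], [0.18, -0.05, 2.36, -0.32, 0.54, 2.31], [0.01, -0.08, 2.1, -0.15, 0.8, 1.98], [-0.01, -0.03, 2.0, -0.13, 0.84, 1.94], [-0.04, 0.07, 1.87, -0.12, 0.86, 1.89]]
1 30 [[0.25, -0.26, 2.39, -0.48, 0.61, 2.47], None, [0.05, -0.16, 2.22, -0.31, 0.61, 2.14], [0.02, -0.11, 2.12, -0.27, 0.65, 2.07], [-0.02, -0.0, 2.0, -0.24, 0.65, 2.01]]
1 40 [None, None, [0.1, -0.22, 2.33, -0.62, 0.45, 2.46], [0.06, -0.17, 2.24, -0.54, 0.46, 2.35], [0.01, -0.06, 2.12, -0.48, 0.45, 2.26]]
```

```bash
python3 - <<'E'
from h import *
from cell import manip,cams
manip.set_gripper(0.0)
manip.move_linear([.126,-.433,.36],rate=.25)
manip.move_pose(W(-.125,0,.17),rot(20))
s=manip.state();c=cams.capture("wrist");print(s["clock"],s["tool_pos"],s["gripper_width"],s["contact_force"],W(-.125,0,.17))
cv2.imwrite("pics/w1.png",c["image"])
M=np.eye(4);M[:3,:3]=R.from_rotvec(s["tcp_rot"]).as_matrix();M[:3,3]=s["tool_pos"];M=M@c["T_tool_cam"]
c["position"]=M[:3,3];c["orientation"]=R.from_matrix(M[:3,:3]).as_rotvec();np.savez("w1.npz",**c)
E
```

```text
4.8333 [0.47174986 0.06522871 0.17032825] 0.00031714115842450713 [ 0.27145671  0.24508546 -0.32992547] [0.47135535 0.06573887 0.17      ]
```

View pics/w1.png

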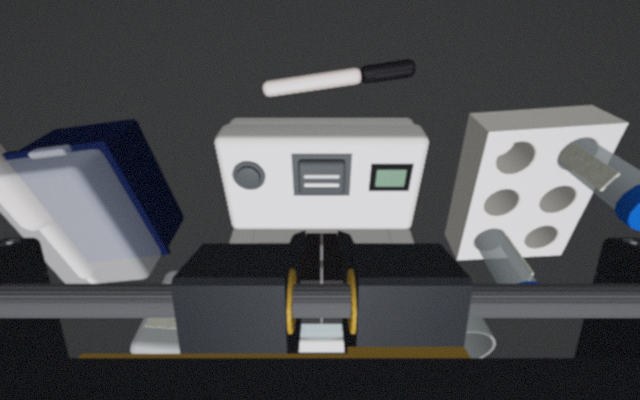

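The wrist view shows the pad at (322,174) and the button at (248,175), both unobstructed.

```bash
python3 - <<'E'
from h import *
c=dict(np.load("w1.npz"));P=cloud(c);g=c["image"].max(2)
T=lambda p:np.round(np.array([(p-O)@ex,(p-O)@ey,p[2]])*1e3,1)
for n,uv,h in(("pad c",(322,175),.068),("padL",(298,175),.068),("padR",(346,175),.068),("bezelTL",(293,153),.06),("bezBR",(351,195),.06),("pulse",(248,175),.065),("deck FL",(218,137),.06),("FR",(426,137),.06)):
    print(n,T(ray(c,uv,h)),"depth z",T(P[uv[1],uv[0]]))
for u in (305,322,340): print([ (v,*T(P[v,u])[[0,2]]) for v in range(146,206,5)], g[146:206:5,u])
E
```

```text
pad c [-103.7    0.2   68. ] depth z [-105.     0.2   70.1]
padL [-103.8  -19.1   68. ] depth z [-100.4  -19.6   62.4]
padR [-103.7   19.5   68. ] depth z [-99.6  20.1  61.2]
bezelTL [-119.3  -22.9   60. ] depth z [-120.5  -22.6   62.3]
bezBR [-78.5  25.4  60. ] depth z [-79.6  25.2  61.6]
pulse [-102.   -60.1   65. ] depth z [-103.1  -59.6   66.9]
deck FL [-133.2  -79.9   60. ] depth z [-131.9  -80.9   57.3]
FR [-133.    80.3   60. ] depth z [-131.1   81.7   56. ]
[(146, np.float64(-126.3), np.float64(61.7)), (151, np.float64(-122.4), np.float64(62.5)), (156, np.float64(-117.6), np.float64(61.8)), (161, np.float64(-116.2), np.float64(67.4)), (166, np.float64(-112.8), np.float64(69.3)), (171, np.float64(-109.0), np.float64(70.6)), (176, np.float64(-104.3), np.float64(70.5)), (181, np.float64(-99.0), np.float64(69.5)), (186, np.float64(-94.6), np.float64(70.1)), (191, np.float64(-89.1), np.float64(69.3)), (196, np.float64(-79.0), np.float64(62.1)), (201, np.float64(-73.2), np.float64(61.5))] [218 217 117  72 116 121 207 119 194 112 210 217]
[(146, np.float64(-126.4), np.float64(61.9))
[... 427 characters left out ...]
, np.float64(61.5)), (201, np.float64(-73.3), np.float64(61.8))] [220 219 119  69 117 120 210 119 203 110 209 218]
[(146, np.float64(-126.0), np.float64(61.2)), (151, np.float64(-121.6), np.float64(61.0)), (156, np.float64(-118.3), np.float64(63.1)), (161, np.float64(-116.0), np.float64(67.1)), (166, np.float64(-113.2), np.float64(70.1)), (171, np.float64(-108.4), np.float64(69.5)), (176, np.float64(-104.3), np.float64(70.4)), (181, np.float64(-99.2), np.float64(69.9)), (186, np.float64(-95.0), np.float64(70.8)), (191, np.float64(-89.0), np.float64(69.2)), (196, np.float64(-78.6), np.float64(61.6)), (201, np.float64(-72.8), np.float64(61.1))] [218 217 119  72 117 117 139 113 118 113 209 219]
```

```bash
cat >> h.py <<'E'
def lidtop(cams):
    Q=(cloud(cams.capture("scene"))-O);x=Q@ex;y=Q@ey;z=Q[...,2]
    m=(abs(y)<.06)&(x>-.045)&(x<.23)&(z>.12)&(z<.27);return int(m.sum()),(float(z[m].max()) if m.any() else 0)
E
python3 - <<'E'
from h import *
from cell import manip,cams
r=rot(20)
manip.move_linear(W(-.104,0,.080),rate=.1,rot=r)
manip.dwell(.2);f0=manip.state()["contact_force"];print(lidtop(cams),f0)
z=.080;z0=None
while z>.060:
    z-=.001;manip.move_linear(W(-.104,0,z),rate=.03)
    s=manip.state();f=s["contact_force"]-f0
    if z0 is None and f[2]>.6:z0=z
    n=lidtop(cams) if z0 and z0-z>.004 else (0,0)
    print(round(z,4),s["tool_pos"][2].round(4),f.round(2),n)
    if n[0]>150 or f[2]>9: break
manip.dwell(.3);print(lidtop(cams))
manip.move_linear(W(-.125,0,.11),rate=.1)
manip.dwell(.8);print(lidtop(cams),manip.state()["clock"],manip.state()["contact_force"]-f0)
cv2.imwrite("pics/s2.png",cams.capture("scene")["image"][100:300,200:450])
E
```

```text
(0, 0) [-0.45703597  0.04381806 -0.23315547]
0.079 0.079 [ 0.97 -0.36  0.14] (0, 0)
0.078 0.0779 [-0.05  0.21  0.24] (0, 0)
0.077 0.0769 [ 0.44 -0.91  0.15] (0, 0)
0.076 0.0759 [ 0.2  -0.93 -0.05] (0, 0)
0.075 0.0749 [ 1.25  0.28 -0.13] (0, 0)
0.074 0.0739 [-0.24  0.24  0.56] (0, 0)
0.073 0.0729 [ 1.27 -0.37  0.57] (0, 0)
0.072 0.072 [ 0.71 -0.83  0.65] (0, 0)
0.071 0.0711 [-0.17  0.4   1.61] (0, 0)
0.07 0.07 [0.56 0.22 2.37] (0, 0)
0.069 0.069 [-0.9   0.26  1.99] (0, 0)
0.068 0.0679 [-1.18  0.91  2.04] (0, 0)
0.067 0.0669 [-0.21  0.27  1.92] (0, 0)
0.066 0.0659 [-0.5   0.6   1.46] (0, 0)
0.065 0.065 [-0.92  0.3   2.93] (1887, 0.14171532069525172)
(3123, 0.1950287129197028)
(3202, 0.22053322507829698) 12.0083 [ 0.51145035 -0.27722303  0.42853506]
```

```bash
cat >> h.py <<'E'
TILT=38;YO=.035
def push(th,off=0.,rr=.136):  # TCP so that the fingertip's front corner is on the underside at radius rr
    d=np.array([-np.cos(th),np.sin(th)]);n=np.array([np.sin(th),np.cos(th)]);t=np.radians(TILT)
    x,z=np.array([.092,.096])+rr*d-(.003+off)*n-.009*np.array([np.cos(t),np.sin(t)]);return W(x,YO,z)
E
python3 - <<'E'
from h import *
from cell import manip,cams,inverse_kinematics as ik
r=rot(TILT)
print([None if (q:=ik(push(t,o),r)) is None else q.round(2).tolist() for t,o in((.95,.05),(.95,0),(1.3,0),(1.7,0))])
manip.move_linear(W(-.125,YO,.14),rate=.15)
manip.move_linear(push(.95,.05),rate=.12,rot=r)
manip.move_linear(push(.95,.012),rate=.08)
print(lidtop(cams),manip.state()["clock"],manip.state()["contact_force"])
cv2.imwrite("pics/s3.png",cv2.resize(cams.capture("scene")["image"][90:290,200:440],None,fx=3,fy=3))
E
```

```text
[[0.29, -0.15, 2.32, -0.76, 0.53, -0.39], [0.24, -0.12, 2.23, -0.67, 0.54, -0.53], [0.19, -0.07, 2.15, -0.6, 0.55, -0.64], [0.14, 0.01, 2.05, -0.55, 0.53, -0.72]]
(3768, 0.26998695889615165) 14.1167 [-0.11056347 -0.28086657  0.2046029 ]
```

View pics/s3.png

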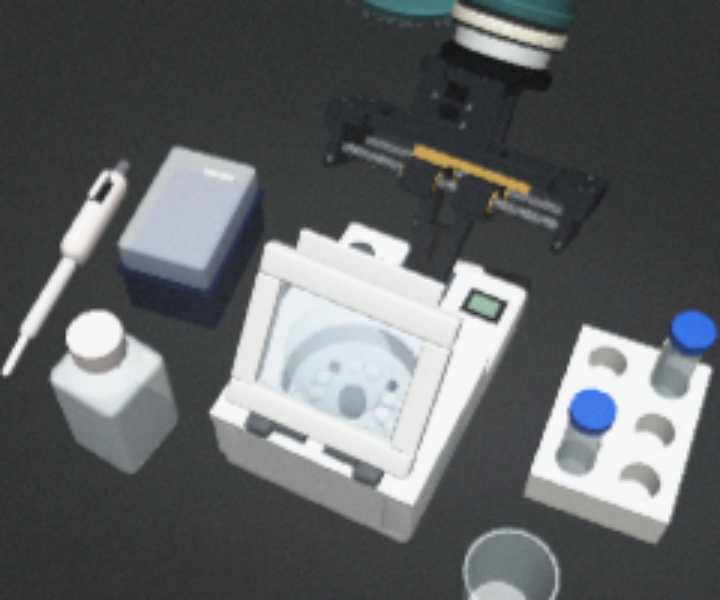

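The lid stands half open. The shut fingers are under its lip, clear of the central hook and the button. Now I'll push slowly along the arc.

```bash
cat >> h.py <<'E'
def lidang(cams):  # lid angle from its outer face on the side away from the fingers
    Q=(cloud(cams.capture("scene"))-O);x=Q@ex;y=Q@ey;z=Q[...,2]
    rr=np.hypot(x-.092,z-.096);m=(y<-.055)&(y>-.075)&(rr>.09)&(rr<.16)&(z>.11)
    return (float(np.median(np.arctan2(z[m]-.096,.092-x[m])-np.arcsin(.013/rr[m]))) if m.sum()>10 else None),int(m.sum())
E
python3 - <<'E'
from h import *
from cell import manip,cams
print(lidang(cams))
for th in np.arange(.92,1.33,.08):
    manip.move_linear(push(th),rate=.05)
    s=manip.state();print(round(th,2),np.round(s["contact_force"],2),lidang(cams),round(s["clock"],1))
cv2.imwrite("pics/s4.png",cv2.resize(cams.capture("scene")["image"][90:290,200:440],None,fx=3,fy=3))
E
```

```text
(0.9511984999638378, 189)
0.92 [ 0.81 -0.35 -0.24] (0.9481458828881488, 190) 14.5
1.0 [-0.85  0.28 -0.31] (1.0206818047112116, 189) 14.9
1.08 [-0.53  0.31 -0.92] (1.101692790027384, 194) 15.4
1.16 [-1.24  0.24  0.77] (1.180599962317243, 193) 15.8
1.24 [-0.25  0.38 -0.45] (1.261560805999611, 188) 16.2
1.32 [0.17 0.45 0.39] (1.3404154099093173, 188) 16.6
```

View pics/s4.png

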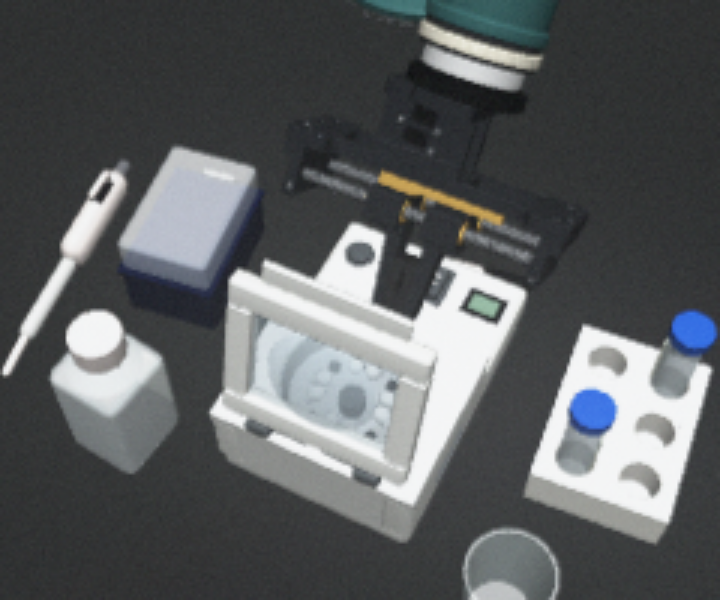

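The lid tracks the fingertips at 1.34 rad with almost no force. I'll carry on past upright, more slowly.

```bash
python3 - <<'E'
from h import *
from cell import manip,cams
for th in (1.38,1.44,1.5,1.55,1.59,1.63,1.67):
    manip.move_linear(push(th),rate=.035)
    s=manip.state();a_=lidang(cams);print(th,np.round(s["contact_force"],2),a_,round(s["clock"],1))
    if a_[0] and a_[0]>1.75: break
manip.move_linear(push(th,.05),rate=.08)
manip.dwell(.5);print(lidang(cams))
manip.move_linear(W(-.17,YO,.32),rate=.2)
manip.dwell(.5);print(lidang(cams),manip.state()["clock"],manip.state()["contact_force"],manip.state()["tool_pos"])
c=cams.capture("scene");np.savez("scene5.npz",**c);cv2.imwrite("pics/s5.png",cv2.resize(c["image"][90:290,180:450],None,fx=2.9,fy=2.9))
E
```

```text
1.38 [-0.36 -0.16  1.  ] (1.4005179399194663, 180) 17.1
1.44 [-0.35  0.4   0.33] (1.4592605413533577, 176) 17.5
1.5 [-0.25 -0.17 -0.25] (1.5236458164301712, 168) 18.0
1.55 [-0.27 -0.33 -0.29] (1.60755715657519, 156) 18.4
1.59 [-1.22 -0.62 -0.67] (1.8119546464984602, 110) 18.7
(1.8948892705114369, 85)
(1.8965908963507463, 84) 21.9083 [ 0.44774921 -0.11617925 -1.1721239 ] [0.43909641 0.1126022  0.31990413]
```

View pics/s5.png

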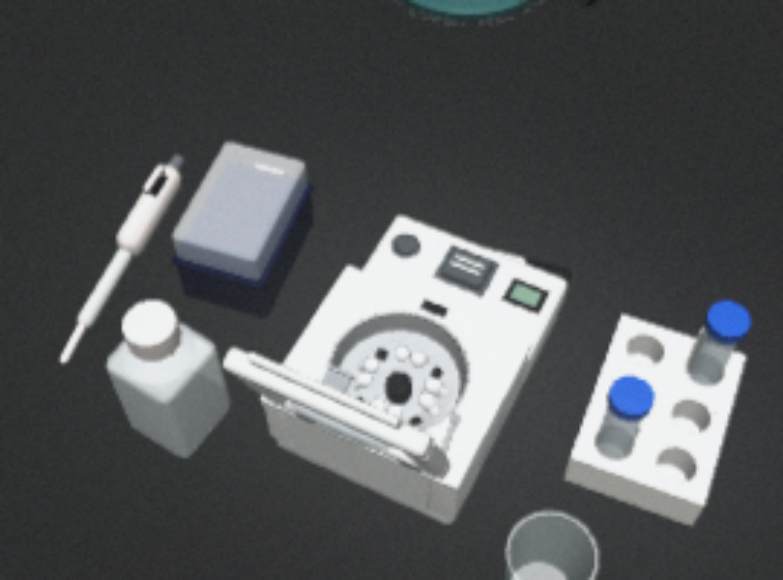

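The lid rests wide open at about 1.9 rad, the tubes can be reached, the neighbouring objects look unmoved, and the hand is clear. Handing in.

```bash
python3 - <<'E'
from h import *
from cell import manip,cams,order
a0=cloud(dict(np.load("scene0.npz")));print(lidang(cams))
order.close_job();print(manip.state()["clock"])
E
```

```text
(1.8968697022115029, 80)
the job is handed in; nothing more can be done
the job is handed in; nothing more can be done
```

The centrifuge is open and its tubes can be taken out. I pressed the release pad with the shut fingertips, about 7 mm of travel and under 3 N, until the lid sprang to 0.95 rad. I then pushed the underside of the lip slowly round the hinge until the lid fell back by itself.

- **Lid:** it read 1.897 rad three times after I had backed the hand off. That is within measurement error of the 1.92 stop, and it did not move between readings.
- **Forces and time:** readings during the push stayed at noise level, about 1 N. The last clock reading was 21.9 s, just before I handed the job in.
- **Spin button:** I never went near it. The fingers stayed about 40 mm or more from it.
- **Bystanders:** tube block, tubes, bottle, tip box, pipette and beaker look unmoved in the final picture. I judged this by eye and did no measured before-and-after comparison. The marker is mostly hidden behind the centrifuge in that view, so I did not check it, but nothing went near it.
- **Hand:** the fingertips finished clear at 0.32 m above the bench. The final force reading showed about −1.2 N in z with nothing visibly touching, which I took to be sensor noise.

No check failed.

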